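# Seat and clamp a hardness test block

### The arm

A 7-joint arm with a two-finger parallel gripper is mounted at the origin on the work surface. World frame = base frame: x ahead of the robot, y to its left, z up, the work surface at z = 0. Lengths are in m, angles in rad, forces in N, time in s.
With the tool pointing down it reaches from about 0.4 to 0.875 m from the base axis. Payload 19.3 kg.
Tool frame: the origin (TCP) lies where the fingers leave the gripper's body, on its centre line; the fingertips stand bot.tip_reach ahead of it and the grasp point (between the pads) lies 54 mm ahead of it (bot.tip_reach is the distance from the TCP to the fingertips, in m); z points along the fingers, y is the line along which they close (so a half turn about z gives the same grasp; the last joint's range is limited). The gripper opens to 85 mm and grips with 20 to 120 N. Pads are 22 mm wide; open, the fingers measure 114 mm over their backs; the gripper's body (76 mm by 85 mm) begins 54 mm behind the grasp point. The pads swing forward as they close: fully open they stand 13 mm farther back than shut.
Start: joints at [1.164, 0.521, -0.036, 1.599, 0.021, 1.021, -0.113], TCP at [0.207, -0.59, 0.304] pointing down, gripper open.
Joint ranges: [-2.91, 2.91], [-0.3, 2.13], [-1.5, 1.42], [0.17, 2.43], [-1.26, 4.41], [0.16, 1.93], [-2.52, 2.52]. Speed limits (rad/s): [1.89, 1.89, 2.39, 2.39, 3.01, 3.01, 3.01].

### API

Orientations are given as [roll, pitch, yaw] about the fixed x, y, z axes, in that order (R = Rz(yaw) Ry(pitch) Rx(roll)).
In Python, from workcell import bot gives the robot as it stands. The module is installed in compiled form; this text tells all that it offers.
- The arm moves only by the shell command python3 -m jog 'ROWS' [FORCE]. ROWS is JSON, a list that holds one entry, the list of rows, each a list of 7 numbers: the shift along the tool's x, y, z in mm, then the turn, a rotation vector about the tool's x, y, z in rad, then the opening, from 0 (shut) to 1 (fully open). In form: [[[tx, ty, tz, wx, wy, wz, fingers], ...]]. A call has 1 to 5 rows; each row shifts and turns the commanded pose from where the row before left it, along the tool's axes as they then stand; what a row does not reach is not made up. A row lasts 1/10 s, in which the tool goes at most 50 mm and 8.59 degrees, less where a joint would pass 70% of its speed; a pose out of reach is approached as far as the arm can. A call is refused whole if a number of a shift passes 50 or a number of a turn 0.15, either way. A call with a gripper value outside its range is refused whole. The fingers move at their own pace and stop on an object; FORCE is the grip in N (left out, the last holds). Time passes only in rows, so rows that do not move let the fingers close. It gives the time, the measured TCP pose, the force, the opening and the grip force at its end, in the units of the state.
- bot.observe(): the state, without advancing time (a new reading comes with each control period).
- bot.grab_frame(name): name is "side" or "top" or "wrist"; returns a dict with "img" (420x560x3 uint8, red, green, blue), "intrinsics" (3x3 intrinsics, pixels), "R" (3x3) and "t" (3): a world point X has camera coordinates R X + t; the wrist camera has in their place "tool_from_camera" (4x4, takes a point from camera to tool coordinates, whose origin is the TCP and whose axes are the flange's). Camera axes: x right, y down, z forward; pixel columns grow to the right and rows downward; lengths in m; the calibration is good to about 2 mm. The wrist camera is an equidistant fisheye: a pixel r from the principal point sees the ray r / f radians off the axis. A picture is of the moment at which its call begins: read the wrist's pose just before it. There is no depth.
- bot.job_done(): hands the job in; it is judged then, once.
Trained networks look in a picture, given as the dict that the camera call returned (one of the last four; its "shot" number tells which), for a name from the list of things; names that differ only in an ending like _2 or _b are one class to them, and where a whole thing is asked for, a point or a joint stands for the part that bears it (a point fixed in the world has none). Each returns a list of dicts, best first, with "conf" (0 to 1); they miss things now and then, are a little off and sometimes report something else, mostly with a low value. They report only what shows in the picture. A call takes as long as a camera call. They do not tell look-alikes from the thing itself.
- bot.trace(query, picture): "region" (420x560 bool, what is visible of it).
- bot.spot_point(query, picture): "xyz" ([x, y, z] in m, in world coordinates, good to about 4 mm: a listed point, or the origin of a listed thing).
The state is a dict: "clock": time; "qpos": joint angles; "qd": joint speeds; "joint_efforts": joint torques, N m; "position": TCP position; "tool_rot": TCP orientation; "force": force on the tool from outside, world axes, zero at the start; "moment": the same for the moment, N m; "grip_width": finger opening in m; "finger_force": force on a finger pad.
Only numpy, scipy, OpenCV 4.12 (cv2) and the standard library are available. Lean on these libraries where they do the work, as an engineer would, in place of code of your own. Each camera call takes 0.05 s, during which the arm holds its last target. There are 200 camera calls.

### The job

Get the steel test block ready for checking: with the fingertips, slide it along the fixture plate until it sits fully home against both jaws of the yellow vee, then push the red clamp lever over past its dead point so that it snaps into lock and its rubber pad holds the block there. Only push: do not lift the block, leave the other things on the bench where they are, and finish clear of everything.

Things in the scene. Friction and masses are not known exactly. Their poses are not given: they have to be found in the camera images.
- fixture: Fixed slate-grey plate 12 mm thick, spanning x -125 to 65, y -75 to 135 mm of its frame: origin on the bench under the seat, x towards the vee, y towards the clamp. Two smooth yellow plastic jaws, 45 degrees each side, tops 26 mm above the bench, form a vee open to -x. Blue clamp cheeks: y 64 to 120, x -19 to 19, tops 90 mm up. While open, the clamp arm stands up over the cheeks (y 70 to 115, to 135 mm up).
- seat (a point): Where the block's centre lies when it is home against both jaws: in the middle of the vee, 8 mm above the plate (20 mm above the bench). Same axes as the fixture.
- block_center (a point): Centre of the loose polished steel test block, a plain disc 50 mm in diameter, 16 mm high, about 0.24 kg, lying flat on the plate 35 to 75 mm in front (-x of the fixture) of the seat and up to 12 mm to either side; its top is 28 mm above the bench.
- lever_pivot (a point): Hinge axis of the red-gripped lever, parallel to the fixture's x, at fixture x 0, y 85, z 75 mm.
- lever_tip (a point): Top end of the lever's red grip (a smooth round bar 18 mm thick, 69 mm long), 105 mm from the pivot. The lever swings in the fixture's y-z plane.
- clamp_lever (a joint): Lever angle, rad. 0: open, leaning 34 degrees to the fixture's +y, away from the block; grows as it is pushed to -y, over the block; upright at 0.60. Dead point about 0.55: before it a spring throws the lever back, beyond it the lever snaps on by itself to its lock stop at 1.10 and the clamp arm is down on the seat. It takes at most about 8 N at the tip.
- clamp_pad: Rubber-tipped sprung spindle at the end of the clamp arm, 16 mm in diameter, origin at the middle of its lower face; in lock it presses the top of a seated block with about 2.5 N.
- indenter: Bystander standing on the plate's corner beside the block: small brass indenter holder, 18 mm in diameter, 30 mm tall, origin under its centre.
- puck: Bystander on the bench just off the plate's -y edge: green moulded sample puck, 30 mm in diameter, 20 mm tall, origin under its centre.
- screwdriver: Bystander: screwdriver 170 mm long lying on the bench, to the robot's right.
- bottle: Bystander: amber bottle 56 mm in diameter, 120 mm tall, to the robot's left, origin under its centre.
- dish: Bystander: white ceramic dish 90 mm across, 30 mm tall, to the robot's left, origin under its centre.
Not all that is in view belongs to the job. Of the things shaped like the part that bears block_center, the bare steel one is meant.

How it is judged:
By the outcome, as a careful person would: the job done as asked, in the order asked, and still so for the second after the job is handed in, with the robot touching nothing.
It also fails if it takes over 51 s, if anything falls off the work surface, if the arm or the gripper's body presses on something with over 40 N, if the wrist force passes 120 N, or if a joint passes its speed limit or range.

## Working session

There is one attempt and no reset: what is moved stays moved. The work goes in short steps, Python scripts to look and compute and a shell command to move; the robot and the scene stay as the last step left them, time stands still between calls to the robot, and variables do not carry over. Pictures are saved under pics/ and viewed, at most 10 in all, crops included, and the job is handed in when it is done.

```bash
mkdir -p pics
cat > h.py <<'E'
from workcell import bot
import numpy as np, cv2
def save(p,n): cv2.imwrite(f'pics/{n}.png',p['img'][:,:,::-1])
E
python3 - <<'E'
from h import *
s=bot.observe(); print(s['clock'],s['position'],s['tool_rot'],s['grip_width'],bot.tip_reach)
for c in ('top','side'):
    p=bot.grab_frame(c); save(p,c+'0')
    print(c,p['t'],p['R'].tolist(),p['intrinsics'].tolist())
    for q in ('fixture','seat','block_center','lever_pivot','lever_tip','clamp_pad','indenter','puck','bottle','dish','screwdriver'):
        print(q,[(np.round(d['xyz'],4).tolist(),round(d['conf'],2)) for d in bot.spot_point(q,p)])
E
```

```text
0.0 [ 0.20643462 -0.58967226  0.30331751] [-3.14046943e+00  7.51871570e-05  3.36813616e-01] 0.08519155410508668 0.0726
top [0.00653887 0.5227481  1.46159398] [[0.006128760022013512, -0.9999598083288134, -0.0065437013681448825], [-0.9971016993543853, -0.005614734006532382, -0.07587276129569015], [0.07583297070001578, 0.006989741700433687, -0.9970960355280586]] [[487.83183498097225, 0.0, 281.1029972907465], [0.0, 487.83183498097225, 202.84329429067404], [0.0, 0.0, 1.0]]
fixture [([0.5648, 0.0022, 0.0023], 0.59)]
seat [([0.5576, 0.0012, 0.023], 0.89), ([0.469, -0.4495, 0.0005], 0.25)]
block_center [([0.509, 0.0067, 0.0187], 0.58), ([0.3683, 0.111, 0.0089], 0.57), ([0.379, 0.0287, 0.0066], 0.53)]
lever_pivot []
lever_tip [([0.5657, 0.15, 0.1628], 0.57)]
clamp_pad [([0.5584, 0.089, 0.0758], 0.61), ([0.5624, 0.0798, 0.1301], 0.36)]
indenter [([0.4749, 0.1123, 0.0062], 0.37), ([0.5942, 0.4732, 0.0001], 0.29)]
puck [([0.5135, -0.1018, -0.0031], 0.42), ([0.5685, 0.1482, 0.161], 0.16)]
bottle [([0.4072, 0.4256, -0.0021], 0.63), ([0.5613, 0.0863, 0.0751], 0.48)]
dish [([0.5938, 0.4756, 0.0019],
[... 350 characters left out ...]
266.09688743825353], [0.0, 446.9212429204606, 211.9736744981243], [0.0, 0.0, 1.0]]
fixture [([0.5665, 0.0033, 0.0025], 0.7)]
seat [([0.5633, 0.0033, 0.0226], 0.6)]
block_center [([0.3779, 0.0302, 0.0077], 0.65), ([0.3688, 0.1112, 0.0071], 0.65), ([0.5085, 0.0061, 0.0256], 0.47)]
lever_pivot [([0.5616, 0.0874, 0.0749], 0.97), ([0.5163, -0.1054, -0.0015], 0.45)]
lever_tip [([0.5643, 0.1497, 0.1614], 0.71)]
clamp_pad [([0.5097, 0.0073, 0.0228], 0.57), ([0.5615, 0.0821, 0.1271], 0.4)]
indenter [([0.4781, 0.1125, 0.014], 0.55)]
puck [([0.5615, 0.0907, 0.0754], 0.43), ([0.5153, -0.1054, -0.0041], 0.4)]
bottle [([0.404, 0.427, -0.0003], 0.89)]
dish [([0.5909, 0.4759, -0.0035], 0.62)]
screwdriver []
```

Run:
```python
import cv2
a=cv2.imread('pics/top0.png'); 
cv2.imwrite('pics/top0c.png',cv2.resize(a[90:290,180:350+40],None,fx=3.5,fy=2.9 if 0 else 3,interpolation=cv2.INTER_CUBIC) if 0 else cv2.resize(a[100:290,170:380],None,fx=3,fy=3,interpolation=cv2.INTER_CUBIC))
```

```text
(no output)
```

View pics/top0c.png

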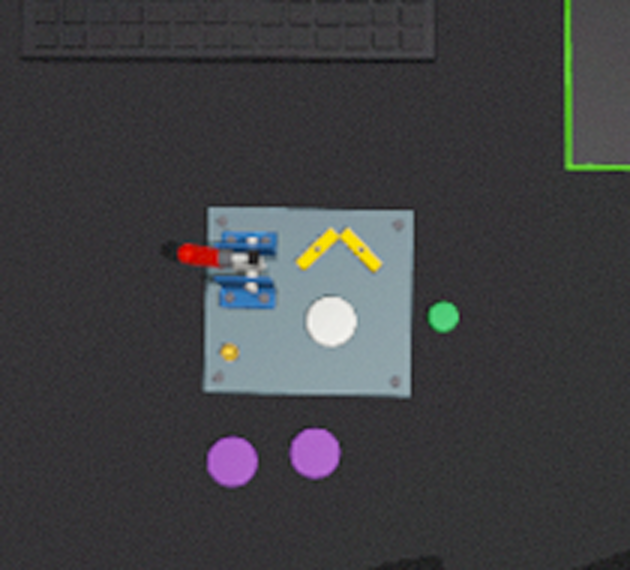

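View pics/side0.png

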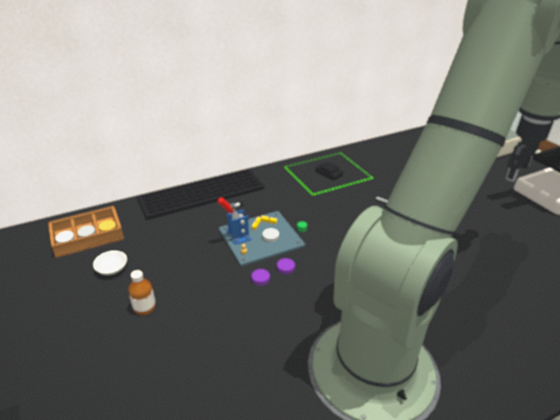

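The candidates are the pale bare disc on the plate (crop 331,321, image about 280,207), two purple discs on the bench (crop 232,461 and 315,453), and discs in the wooden tray (side view, about 65–105,225–238). The one on the plate is bare, lies on the fixture, and is 54 mm in front of the seat, so it fits. The enlarged crop above confirms this. Next I shut the fingers, square up the tool and travel.

```bash
python3 -m jog '[[[0,0,0,0,0,0.112,0],[0,0,0,0,0,0.112,0],[0,0,0,0,0,0.113,0],[25,-45,0,0,0,0,0],[25,-45,0,0,0,0,0]]]'
python3 -m jog '[[[25,-45,0,0,0,0,0],[25,-45,0,0,0,0,0],[20,-45,0,0,0,0,0],[20,-45,0,0,0,0,0],[20,-45,0,0,0,0,0]]]'
python3 -m jog '[[[20,-45,0,0,0,0,0],[15,-45,0,0,0,0,0],[10,-45,0,0,0,0,0],[5,-45,0,0,0,0,0],[0,0,0,0,0,0,0]]]'
cat > fix.py <<'E'
from h import *
# fixture pose & block from top camera: plate outline on plane z=.012, disc on plane z=.028
def plane(p,uv,z):
    K,R,t=p['intrinsics'],np.array(p['R']),np.array(p['t'])
    c=-R.T@t; d=(R.T@np.linalg.inv(K)@np.c_[uv,np.ones(len(uv))].T).T
    return c+d*((z-c[2])/d[:,2])[:,None]
E
python3 - <<'E'
from fix import *
s=bot.observe(); print(s['clock'],s['position'],s['tool_rot'],s['force'])
p=bot.grab_frame('wrist'); save(p,'w1'); print(np.round(p['tool_from_camera'],4).tolist(),p['intrinsics'].tolist())
for q in ('seat','block_center','lever_pivot','lever_tip','fixture','indenter','puck'):
    print(q,[(np.round(d['xyz'],4).tolist(),round(d['conf'],2)) for d in bot.spot_point(q,p)])
E
```

```text
clock: 1.7
position: [0.255, -0.5017, 0.3034]
tool_rot: [-3.141, 0.0, -0.003]
force: [2.2, -0.4, 0.4]
grip_width: 0.0123
finger_force: 0.0
clock: 2.2
position: [0.3642, -0.2782, 0.3042]
tool_rot: [3.141, -0.001, -0.0]
force: [1.6, -1.2, 0.1]
grip_width: 0.0001
finger_force: 0.0
clock: 2.7
position: [0.4145, -0.0952, 0.3042]
tool_rot: [-3.14, -0.001, 0.007]
force: [-0.0, -0.6, -0.1]
grip_width: -0.0
finger_force: 0.0
2.7 [ 0.4144776  -0.09518376  0.30419234] [-3.14043523e+00 -8.65562126e-04  6.58498907e-03] [-0.00260251 -0.61256313 -0.05524436]
[[0.0011, -0.96, -0.28, 0.0705], [1.0, 0.0009, 0.0008, 0.0002], [-0.0005, -0.28, 0.96, -0.0701], [0.0, 0.0, 0.0, 1.0]] [[325.19226210127806, 0.0, 278.40836968806366], [0.0, 325.19226210127806, 213.53466737314483], [0.0, 0.0, 1.0]]
seat [([0.5626, 0.0031, 0.0213], 0.77)]
block_center [([0.3706, 0.1144, 0.0077], 0.92), ([0.3765, 0.0271, 0.0082], 0.74), ([0.5092, 0.0139, 0.0244], 0.56)]
lever_pivot []
lever_tip [([0.4674, -0.4508, -0.0018], 0.15)]
fixture [([0.5644, 0.0024, -0.0009], 0.89)]
indenter [([0.4771, 0.1118, 0.0086], 0.46)]
puck [([0.5169, -0.1057, 0.0014], 0.75)]
```

View pics/w1.png

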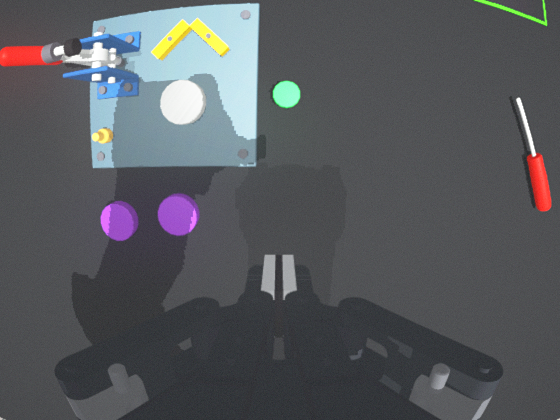

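The wrist view shows the block at (183,102), the vee apex at (190,22), the puck at (286,94), the indenter at (102,135) and the lever at left (0–60,55). Now I refine the block, jaws and plate geometrically.

```bash
cat >> fix.py <<'E'
from scipy.spatial.transform import Rotation as Ro
def fish(p,s,uv,z):
    K=p['intrinsics']; T=np.array(p['tool_from_camera']); d=(np.asarray(uv,float)-[K[0,2],K[1,2]])/K[0,0]
    th=np.linalg.norm(d,axis=1)[:,None]; v=np.c_[np.sin(th)*d/np.maximum(th,1e-9),np.cos(th)]
    Rw=Ro.from_euler('xyz',s['tool_rot']).as_matrix()
    c=Rw@T[:3,3]+s['position']; v=v@(Rw@T[:3,:3]).T
    return c+v*((z-c[2])/v[:,2])[:,None]
def big(m):
    n,l,st,_=cv2.connectedComponentsWithStats(m.astype(np.uint8)); 
    return [(l==i) for i in np.argsort(-st[1:,4])+1 if st[i,4]>30]
def measure(p,s=None):
    f=(lambda uv,z:fish(p,s,uv,z)) if s is not None else (lambda uv,z:plane(p,uv,z))
    h=cv2.cvtColor(p['img'],cv2.COLOR_RGB2HSV); H,S,V=[h[...,i].astype(int) for i in range(3)]
    for m in big((H>20)&(H<35)&(S>150)&(V>120))[:3]:
        c,_=cv2.findContours(m.astype(np.uint8),0,1); w=f(c[0][:,0].astype(float),.026)[:,:2]*1000
        (cx,cy),(a,b),an=cv2.minAreaRect(w.astype(np.float32)); print('yellow',np.round([cx,cy,a,b,an],1))
    for d in bot.spot_point('block_center',p): pass
    for d in bot.trace('block_center',p):
        m=d['region']; v,u=np.nonzero(m); sat=S[m].mean()
        c,_=cv2.findContours(m.astype(np.uint8),0,1); w=f(max(c,key=len)[:,0].astype(float),.028)[:,:2]*1000
        (cx,cy),r=cv2.minEnclosingCircle(w.astype(np.float32)); print('disc',round(sat),d['conf'],np.round([cx,cy,r],1),np.round(f([[u.mean(),v.mean()]],.026)*1000,1), w.min(0).round(1),w.max(0).round(1))
    m=(H>90)&(H<115)&(S>25)&(S<140)&(V>60)
    ms=big(cv2.morphologyEx(m.astype(np.uint8),cv2.MORPH_OPEN,np.ones((3,3))))
    c,_=cv2.findContours(ms[0].astype(np.uint8),0,1); w=f(max(c,key=len)[:,0].astype(float),.012)[:,:2]*1000
    (cx,cy),(a,b),an=cv2.minAreaRect(w.astype(np.float32)); print('plate',np.round([cx,cy,a,b,an],1))
E
python3 - <<'E'
from fix import *
s=bot.observe(); print(s['position']); measure(bot.grab_frame('wrist'),s); print('top');measure(bot.grab_frame('top'))
E
```

```text
[ 0.41364922 -0.10088735  0.30386666]
yellow [581.1   2.2  86.2  43.9  88.6]
disc 2 0.85 [507.4   9.3  26.8] [[508.5   8.9  26. ]] [484.4 -16.9] [533.3  35.1]
disc 149 0.85 [374.8  98.9  27.9] [[373.4  99.   26. ]] [348.9  72.1] [397.9 126.8]
disc 150 0.68 [381.9  19.6  25.8] [[382.   19.8  26. ]] [358.3  -5.7] [406.4  44.6]
disc 156 0.24 [ 467.3 -441.9   84.6] [[ 448.4 -448.3   26. ]] [ 392.5 -489.5] [ 540.7 -397.6]
plate [529.9  33.1 212.2 193.1  89.2]
top
yellow [7.795e+02 4.582e+02 4.680e+01 4.660e+01 3.000e-01]
yellow [582.1   5.2  82.   38.6  87.8]
disc 135 0.78 [380.   26.7  24.5] [[379.2  26.3  26. ]] [356.3   3. ] [401.2  51. ]
disc 135 0.73 [371.3 109.1  24.7] [[371.2 109.5  26. ]] [346.9  86.8] [394.6 132. ]
disc 5 0.52 [511.5  12.8  24. ] [[511.5  12.6  26. ]] [488.3  -8.4] [533.8  34. ]
plate [5.322e+02 3.720e+01 1.905e+02 2.131e+02 1.000e-01]
```

```bash
python3 -m jog '[[[15,-39,0,0,0,0,0],[15,-39,0,0,0,0,0],[15,-39,0,0,0,0,0],[0,0,40,0,0,0.13,0],[0,0,45,0,0,0,0]]]'
python3 -m jog '[[[0,0,45,0,0,0,0],[0,0,40,0,0,0,0],[0,0,20,0,0,0,0],[0,0,0,0,0,0,0],[0,0,0,0,0,0,0]]]'
python3 - <<'E'
from fix import *
print(bot.tip_reach)
s=bot.observe(); print(s['position'],s['tool_rot'],s['force']); p=bot.grab_frame('wrist'); save(p,'w2'); measure(p,s)
E
```

```text
clock: 3.9
position: [0.4597, 0.0181, 0.2188]
tool_rot: [-3.141, -0.003, -0.133]
force: [1.1, -1.7, -1.4]
grip_width: 0.0002
finger_force: 0.0
clock: 4.4
position: [0.4589, 0.017, 0.1143]
tool_rot: [3.142, 0.0, -0.13]
force: [-1.0, -0.5, 0.8]
grip_width: 0.0002
finger_force: 0.0
0.0726
[0.45892969 0.0169503  0.11433792] [ 3.14151243e+00  2.80873806e-04 -1.30122870e-01] [-1.04708104 -0.47583606  0.78699278]
yellow [576.2   3.6  86.6  35.1  89.3]
yellow [478.8 110.7  17.7  19.   52.5]
yellow [472.7 123.    9.   12.6  29.7]
disc 1 0.77 [509.2  10.7  24.6] [[509.4  10.7  26. ]] [484.6 -13.6] [533.5  35. ]
disc 156 0.59 [402.2  88.2   7.5] [[401.5  89.   26. ]] [397.6  81.4] [407.6  94.6]
disc 161 0.48 [398.2  24.4   8.8] [[396.3  24.6  26. ]] [389.4  20.8] [406.9  28.8]
plate [530.6  33.7 209.2 189.2  89.1]
```

View pics/w2.png

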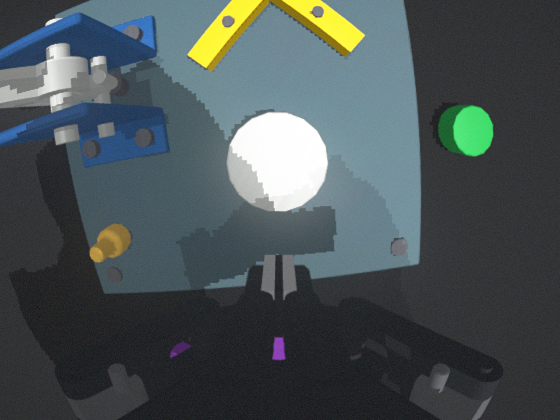

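The block is confirmed at (509,10.7), against the seat at about (560.5,3.2), and the tool lies on that line. I lower the tip to 4 mm above the plate and push along tool x.

```bash
python3 -m jog '[[[0,0,14,0,0,0,0],[0,0,12,0,0,0,0],[0,0,0,0,0,0,0],[6,0,0,0,0,0,0],[6,0,0,0,0,0,0]]]'
python3 -m jog '[[[8,0,0,0,0,0,0],[8,0,0,0,0,0,0],[8,0,0,0,0,0,0],[6,0,0,0,0,0,0],[4,0,0,0,0,0,0]]]'
python3 - <<'E'
from fix import *
s=bot.observe(); p=bot.grab_frame('wrist'); save(p,'w3'); measure(p,s)
E
```

```text
clock: 5.05
position: [0.4715, 0.0153, 0.0884]
tool_rot: [-3.141, -0.001, -0.13]
force: [-0.4, -0.7, 0.5]
grip_width: 0.0001
finger_force: 0.0
clock: 5.55
position: [0.5049, 0.0108, 0.0879]
tool_rot: [-3.142, 0.0, -0.131]
force: [-5.4, 1.0, 4.2]
grip_width: -0.0001
finger_force: 2.2
yellow [582.3   3.3  86.9  43.1  89.1]
yellow [483.5 109.3  11.5  23.2  33.8]
disc 4 0.81 [540.6   6.6  25.4] [[541.    6.5  26. ]] [515.3 -18. ] [565.7  31. ]
disc 5 0.27 [551.8 142.1  30.8] [[552.1 138.9  26. ]] [539.2 113.3] [564.9 170.2]
plate [540.3  33.8 209.  170.3  89.2]
```

```bash
python3 -m jog '[[[5,0,0,0,0,0,0],[5,0,0,0,0,0,0],[4,0,0,0,0,0,0],[3,0,0,0,0,0,0],[0,0,0,0,0,0,0]]]'
python3 -m jog '[[[2,0,0,0,0,0,0],[1,0,0,0,0,0,0],[0,0,0,0,0,0,0]]]'
python3 -m jog '[[[1,0,0,0,0,0,0],[1,0,0,0,0,0,0],[0,0,0,0,0,0,0]]]'
```

```text
clock: 6.2
position: [0.5217, 0.0086, 0.0879]
tool_rot: [-3.141, -0.0, -0.13]
force: [-0.1, -0.5, 0.9]
grip_width: 0.0001
finger_force: 0.0
clock: 6.5
position: [0.5243, 0.0083, 0.0879]
tool_rot: [-3.142, -0.0, -0.13]
force: [-0.3, -0.3, 0.4]
grip_width: 0.0002
finger_force: 0.3
clock: 6.8
position: [0.5254, 0.008, 0.0878]
tool_rot: [3.141, 0.002, -0.13]
force: [-8.2, -0.3, 5.4]
grip_width: -0.0
finger_force: 3.8
```

```bash
python3 -m jog '[[[1,0,0,0,0,0,0],[0,0,0,0,0,0,0]]]'
python3 -m jog '[[[1,0,0,0,0,0,0],[0,0,0,0,0,0,0]]]'
python3 - <<'E'
from fix import *
s=bot.observe(); p=bot.grab_frame('wrist'); save(p,'w4'); measure(p,s); print(bot.observe()['force'])
cv2.imwrite('pics/w4c.png',cv2.resize(p['img'][20:240,130:430,::-1],None,fx=2.6,fy=2.6,interpolation=cv2.INTER_CUBIC))
E
```

```text
clock: 7.0
position: [0.5256, 0.008, 0.0877]
tool_rot: [3.141, 0.004, -0.13]
force: [-12.4, 1.1, 10.1]
grip_width: 0.0002
finger_force: 6.4
clock: 7.2
position: [0.5259, 0.0078, 0.0876]
tool_rot: [3.14, 0.005, -0.13]
force: [-16.6, 1.7, 10.9]
grip_width: -0.0001
finger_force: 8.3
yellow [582.4   3.3  86.3  43.   89.1]
disc 5 0.58 [561.1   3.8  25.2] [[561.6   3.6  26. ]] [536.1 -20.6] [586.4  28. ]
plate [551.9  33.5 209.2 147.5  89.1]
[-15.96094682   1.77495359  11.57318782]
```

View pics/w4c.png

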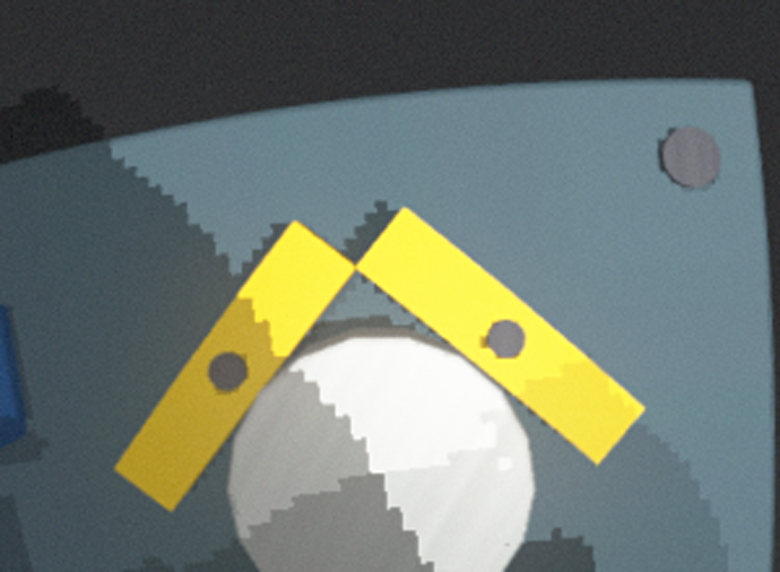

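The block touches both jaws (crop about 265,385 and 470,365), its centre is at (561,3.7) on the seat, and the force rises stiffly. I back off, go up, and move to the far side of the lever.

```bash
python3 -m jog '[[[-4,0,0,0,0,0,0],[-10,0,0,0,0,0,0],[-15,0,0,0,0,0,0],[0,0,-30,0,0,0,0],[0,0,-45,0,0,0,0]]]'
python3 -m jog '[[[0,0,-45,0,0,-0.114,0],[0,0,-45,0,0,0,0],[0,0,-45,0,0,0,0],[0,0,0,0,0,0,0],[0,0,0,0,0,0,0]]]'
python3 - <<'E'
from fix import *
s=bot.observe(); print(s['position'],s['tool_rot'],s['force']);p=bot.grab_frame('wrist'); measure(p,s)
for c in ('wrist','side','top'):
    p=bot.grab_frame(c)
    for q in ('lever_tip','lever_pivot'): print(c,q,[(np.round(d['xyz'],4).tolist(),round(d['conf'],2)) for d in bot.spot_point(q,p)])
E
```

```text
clock: 7.85
position: [0.4978, 0.0118, 0.1622]
tool_rot: [3.141, 0.004, -0.129]
force: [0.7, -0.2, 0.0]
grip_width: -0.0001
finger_force: 0.0
clock: 8.35
position: [0.4994, 0.0115, 0.2987]
tool_rot: [3.141, -0.002, -0.017]
force: [-0.0, 0.6, -0.6]
grip_width: 0.0004
finger_force: 0.0
[0.49939734 0.01146918 0.29866133] [ 3.14145612e+00 -2.39552588e-03 -1.65862604e-02] [-0.01931036  0.6047278  -0.64944162]
yellow [472.9 117.4   8.8   7.8  42.3]
disc 1 0.96 [559.8   3.1  25.6] [[560.3   3.5  26. ]] [535.9 -20.7] [584.4  28.2]
disc 148 0.61 [379.8 104.9  26.7] [[381.4 103.5  26. ]] [360.2  78.6] [405.7 128.9]
plate [529.9  33.3 212.  193.1  89.2]
wrist lever_tip [([0.5621, 0.1468, 0.1606], 0.57)]
wrist lever_pivot [([0.5584, 0.0865, 0.072], 0.96), ([0.5167, -0.1063, 0.0021], 0.75)]
side lever_tip [([0.5643, 0.1524, 0.1593], 0.47)]
side lever_pivot [([0.5624, 0.092, 0.0746], 0.6), ([0.5638, 0.1482, 0.1596], 0.37)]
top lever_tip [([0.5681, 0.1497, 0.1619], 0.59)]
top lever_pivot [([0.5593, 0.0879, 0.0759], 0.72)]
```

```bash
python3 -m jog '[[[12,-38,0,0,0,0,0],[12,-38,0,0,0,0,0],[12,-38,0,0,0,0,0],[12,-38,0,0,0,0,0],[12,-38,0,0,0,0,0]]]'
python3 -m jog '[[[0,0,0,0,0,0,0],[0,0,40,0,0,0,0],[0,0,36,0,0,0,0],[0,0,0,0,0,0,0],[0,0,0,0,0,0,0]]]'
python3 - <<'E'
from fix import *
s=bot.observe(); p=bot.grab_frame('wrist'); save(p,'w5')
E
```

```text
clock: 9.45
position: [0.5629, 0.2021, 0.2979]
tool_rot: [3.142, -0.0, -0.016]
force: [0.7, -0.8, 0.4]
grip_width: 0.0
finger_force: 0.0
clock: 9.95
position: [0.5627, 0.2005, 0.2225]
tool_rot: [3.141, 0.001, -0.016]
force: [-0.1, 0.3, 0.4]
grip_width: 0.0003
finger_force: 0.0
```

View pics/w5.png

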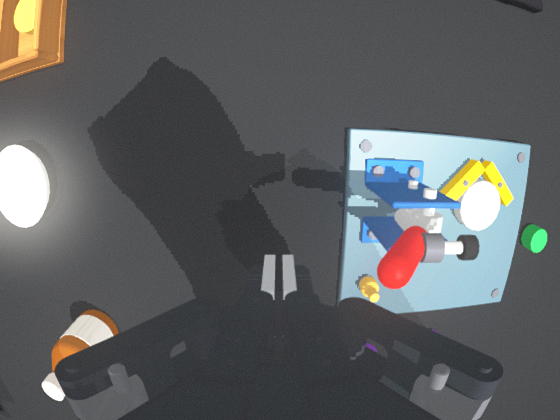

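```bash
python3 -m jog '[[[0,12,0,0,0,0,0],[0,10,0,0,0,0,0],[0,8,0,0,0,0,0],[0,8,0,0,0,0,0],[0,8,0,0,0,0,0]]]'
python3 -m jog '[[[0,8,0,0,0,0,0],[0,8,0,0,0,0,0],[0,8,0,0,0,0,0]]]'
python3 -m jog '[[[0,6,0,0,0,0,0],[0,6,0,0,0,0,0],[0,0,0,0,0,0,0]]]'
```

```text
clock: 10.5
position: [0.5627, 0.1574, 0.224]
tool_rot: [-3.136, -0.004, -0.015]
force: [-0.1, 10.7, 3.5]
grip_width: 0.0001
finger_force: 4.2
clock: 10.8
position: [0.5615, 0.1305, 0.2224]
tool_rot: [-3.141, -0.001, -0.016]
force: [0.1, 3.8, 2.1]
grip_width: -0.0
finger_force: 1.4
clock: 11.1
position: [0.5612, 0.1172, 0.2218]
tool_rot: [3.141, 0.0, -0.018]
force: [0.4, -0.6, -0.4]
grip_width: -0.0001
finger_force: 0.0
```

Run:
```python
from fix import *
s=bot.observe(); p=bot.grab_frame('wrist'); save(p,'w6')
for c in ('wrist','side'):
    if c=='side': p=bot.grab_frame(c); save(p,'s6')
    for q in ('lever_tip','clamp_pad'): print(c,q,[(np.round(d['xyz'],4).tolist(),round(d['conf'],2)) for d in bot.spot_point(q,p)])
```

```text
wrist lever_tip [([0.5608, 0.0785, 0.1778], 0.57)]
wrist clamp_pad [([0.5597, 0.0091, 0.0752], 0.83)]
side lever_tip []
side clamp_pad [([0.5634, 0.004, 0.0273], 0.38)]
```

View pics/w6.png

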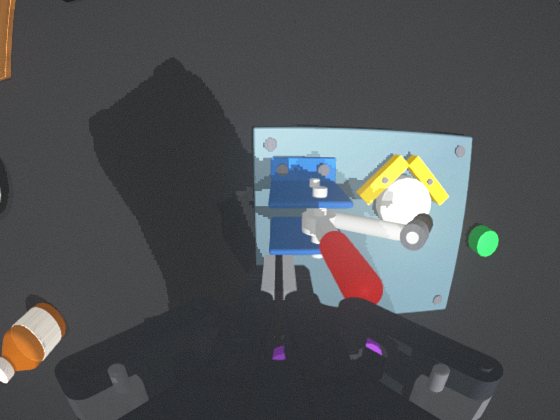

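The lever has gone past upright (tip about 365,290) and the arm is swinging down onto the block. I back off and then check.

```bash
python3 -m jog '[[[0,-10,0,0,0,0,0],[0,-25,0,0,0,0,0],[0,-30,0,0,0,0,0],[0,0,-40,0,0,0,0],[0,0,-40,0,0,0,0]]]'
python3 -m jog '[[[-10,-30,-20,0,0,0,0],[-10,-30,0,0,0,0,0],[-10,-30,0,0,0,0,0],[0,0,0,0,0,0,0],[0,0,0,0,0,0,0]]]'
python3 - <<'E'
from fix import *
s=bot.observe(); p=bot.grab_frame('wrist'); save(p,'w7'); measure(p,s); pt=bot.grab_frame('top'); measure(pt); ps=bot.grab_frame('side')
for c,p in (('wrist',p),('top',pt),('side',ps)):
    for q in ('lever_tip','clamp_pad','block_center','indenter','puck'): print(c,q,[(np.round(d['xyz'],4).tolist(),round(d['conf'],2)) for d in bot.spot_point(q,p)])
rs=lambda i:cv2.resize(i[:,:,::-1],(400,400),interpolation=cv2.INTER_CUBIC)
w=p=None
cv2.imwrite('pics/cmp.png',np.hstack([rs(pt['img'][150:240,220:330]),rs(ps['img'][180:280,210:310])]))
E
```

```text
clock: 11.9
position: [0.5614, 0.1855, 0.3022]
tool_rot: [3.142, 0.002, -0.014]
force: [-0.5, -0.3, 0.3]
grip_width: -0.0002
finger_force: 0.0
clock: 12.4
position: [0.5332, 0.2752, 0.3218]
tool_rot: [-3.142, 0.0, -0.014]
force: [-0.0, -0.9, 1.7]
grip_width: -0.0
finger_force: 0.0
yellow [587.6   1.1  84.7  34.1  79.6]
yellow [567.4  41.5   3.8  18.9   2.7]
disc 2 0.87 [567.2   7.6  25.6] [[571.4   6.3  26. ]] [564.4 -18.1] [585.5  33.2]
disc 141 0.76 [378.1 121.9  30.2] [[379.9 118.5  26. ]] [352.   92.3] [407.2 144.8]
disc 138 0.58 [389.6  37.6  29.4] [[388.3  38.3  26. ]] [362.3  11.2] [415.2  65.6]
plate [531.2  36.1 216.7 191.8  89.2]
yellow [7.795e+02 4.582e+02 4.680e+01 4.650e+01 3.000e-01]
yellow [5.842e+02 3.000e-01 7.570e+01 3.490e+01 8.040e+01]
disc 126 0.73 [378.7  28.   22.5] [[378.9  27.5  26. ]] [356.3   6. ] [401.1  48. ]
disc 5 0.58 [561.4   4.8  24.7] [[560.3   2.   26. ]] [536.8 -17.2] [585.5  25.2]
plate [531.7  36.4 212.2 192.5  89.2]
wrist lever_tip [([0.5647, 0.0401, 0.1668], 0.93), ([0.5581, 0.006, 0.0182], 0.61)]
wrist clamp_pad [([0.5599, -0.0011, 0.0284], 0
[... 248 characters left out ...]
 0.8)]
top lever_tip [([0.5642, 0.0382, 0.164], 0.68)]
top clamp_pad [([0.5633, 0.0017, -0.0], 0.29)]
top block_center [([0.3795, 0.0248, 0.0077], 0.54), ([0.5575, 0.0031, 0.0182], 0.5), ([0.3668, 0.1151, 0.0051], 0.5)]
top indenter [([0.4771, 0.1135, 0.0061], 0.4)]
top puck []
side lever_tip [([0.5614, 0.0375, 0.1669], 0.44)]
side clamp_pad [([0.559, 0.0067, 0.0302], 0.45), ([0.5611, 0.0041, 0.0209], 0.27)]
side block_center [([0.376, 0.0299, 0.0052], 0.77), ([0.3673, 0.1117, 0.0084], 0.75), ([0.5156, -0.1039, -0.0014], 0.71), ([0.5577, -0.0021, 0.0233], 0.64)]
side indenter [([0.5157, -0.1015, -0.0027], 0.63), ([0.4773, 0.1152, 0.0127], 0.62)]
side puck [([0.5169, -0.1046, -0.0003], 0.48)]
```

View pics/w7.png

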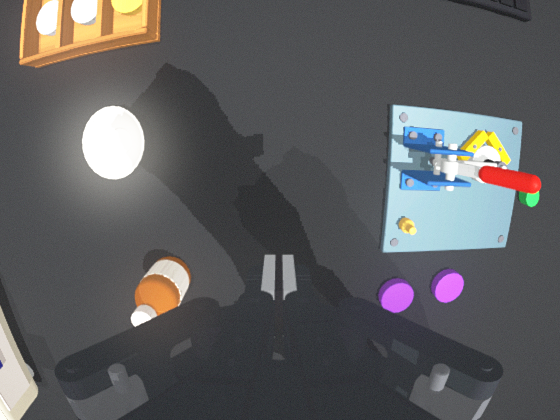

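View pics/cmp.png

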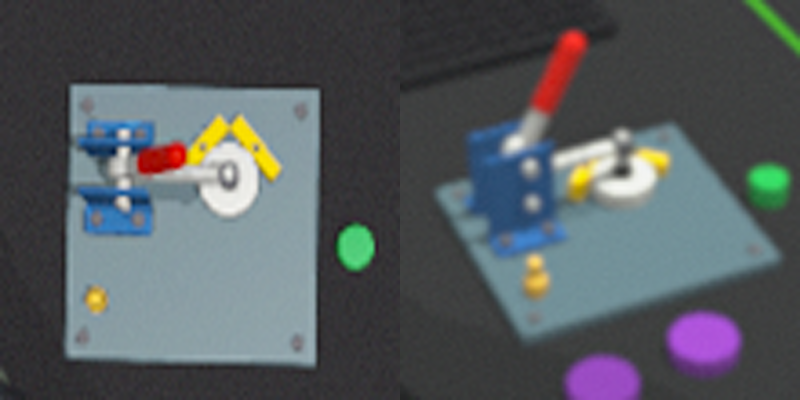

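The lever tip is at y 38–40, z 165–167 mm, as expected at the 1.10 rad lock stop. The pad is down on the block at the seat (left crop 228,175; right 622,175), and the bystanders have not moved.

```bash
python3 -c "
from workcell import bot
print(bot.job_done())"
```

```text
the job is handed in; nothing more can be done
None
```

The block is home against both jaws of the vee, the clamp lever has snapped to its lock stop with the pad on the block, and the arm finished clear; handed in at about 12.5 s, though the hand-in returned no verdict.

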